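# Shift the modelling wheel's gear lever through its H gate

### The job

Without gripping it, push the gear lever of the modelling wheel through the H-shaped gate, by way of the cross slot, into the slot that has the round tag at its end, fully home, and leave it there. Do not disturb the ring, the bent form, the cup or the scraper.

Things in the scene. Friction and masses are not known exactly. Their poses are not given: they have to be found in the camera images.
- drive: grey gearbox of a powered modelling wheel, fixed on the bench: 200 (x) by 160 (y) mm, with a steel gate plate whose top is 90 mm above the bench. Origin on the bench under the middle of the H gate; x along the four slots, roughly away from the robot, y left, z up. At +y, 235 mm from the origin, a level wheel 240 mm across, top 75 mm above the bench
- gate_mid (a point): middle of the H gate, at the plate's top. One cross slot runs along the drive's y; from it lead four slots in x, two on the left (+y), two on the right (-y). Between left and right slots stands a web 8 mm wide with a round nose, on each side of the cross slot
- pivot (a point): point about which the lever tilts, both ways, 28 mm above the bench under the gate's middle. The lever has no spring, takes 1 to 2 N at the knob and stays where it is left
- along (a joint): tilt of the lever along the slots, rad: 0 in the cross slot, + towards the drive's +x, end stops +0.32 and -0.32 (fully home in a slot, knob 42 mm from the middle). The lever passes sideways past the web only when this is within about 0.08 of 0
- across (a joint): tilt of the lever sideways, rad: + towards the drive's +y (left), end stops +0.21 and -0.21 (knob 28 mm from the middle). At a stop the lever is in line with the slots of that side. It starts on the right, at about -0.19, anywhere along the two right slots
- knob (a point): centre of the black ball knob, 32 mm across, on a 10 mm steel stem, 135 mm from the pivot, about 155 to 163 mm above the bench; its frame tilts with the lever, z up along the stem
- tag_round_mid (a point): a flat bare-aluminium tag 4.5 mm thick on the top plate beyond a slot end, 66 mm from the gate's middle along the drive's x and 30 mm to the side; this point: middle of its top face. Round, 30 mm across. It marks the wanted slot, one of the two on the left (+y) side, sometimes the far one, sometimes the near one
- tag_bar_mid (a point): a flat bare-aluminium tag 4.5 mm thick on the top plate beyond a slot end, 66 mm from the gate's middle along the drive's x and 30 mm to the side; this point: middle of its top face. A bar 9 by 36 mm, at the other left slot
- tag_square_mid (a point): a flat bare-aluminium tag 4.5 mm thick on the top plate beyond a slot end, 66 mm from the gate's middle along the drive's x and 30 mm to the side; this point: middle of its top face. A square of 26 mm, at one of the right slots
- tag_cross_mid (a point): a flat bare-aluminium tag 4.5 mm thick on the top plate beyond a slot end, 66 mm from the gate's middle along the drive's x and 30 mm to the side; this point: middle of its top face. A cross 30 mm over its arms, at the other right slot
- ring_form: loose grey ring, 124 mm outside, 80 mm inside, 30 mm high, lying on the wheel; origin at the centre of its underside. Bystander
- bent_form_mid (a point): loose lilac C-shaped foam form, bar 28 mm thick, bent to about 140 mm across, lying on the bench to the right of the gearbox; this point: inside the bend, 14 mm above the bench. Bystander
- cup: loose white cup, 68 mm across and 75 mm high, standing on the bench to the right of the gearbox; origin at the centre of its underside. Bystander
- scraper: loose flat scraper, 170 mm long, lying on the bench beyond the gearbox; origin under its middle. Bystander

How it is judged:
On the way:
1. the lever passes the middle of the gate in the cross slot (value of joint across between -0.08 and 0.12 rad and value of joint along between -0.15 and 0.15 rad), for 0.02 s.
At the end, for the whole second after the job is handed in: the lever stands still on the left side, tilted at least 0.285 of 0.32 rad into the slot with the round tag at its end (knob within 45 mm of the tag, seen from above) (value of joint across above 0.12 rad and (value of joint along above 0.285 rad or value of joint along below -0.285 rad) and horizontal distance between knob and tag_round_mid below 0.045 m and velocity of joint along between -0.05 and 0.05 rad/s and velocity of joint across between -0.05 and 0.05 rad/s); the robot touches nothing.
It fails at once if the lever is forced over the web outside the cross slot (value of joint across between -0.06 and 0.06 rad and (value of joint along above 0.2 rad or value of joint along below -0.2 rad)).
It fails at once if the lever is taken between the fingers (x of the grasp point in the frame of knob between -0.013 and 0.013 m and y of the grasp point in the frame of knob between -0.013 and 0.013 m and z of the grasp point in the frame of knob between -0.075 and 0.01 m).
It fails at once if the ring, bent form, cup or scraper is shifted by more than 20 mm or lifted (distance of any of ring_form, bent_form_mid, cup, scraper from where it was at the start of the episode above 0.02 m).
It also fails if it takes over 64 s, if anything falls off the work surface, if the arm or the gripper's body presses on something with over 40 N, if the wrist force passes 120 N, or if a joint passes its speed limit or range.

### The arm

A 6-joint arm with a two-finger parallel gripper is mounted at the origin on the work surface. World frame = base frame: x ahead of the robot, y to its left, z up, the work surface at z = 0. Lengths are in m, angles in rad, forces in N, time in s.
With the tool pointing down it reaches from about 0.225 to 0.875 m from the base axis. Payload 3.4 kg.
Tool frame: the origin (TCP) lies on the mounting face of the last link; the fingertips stand 173 mm ahead of it and the grasp point (between the pads) lies 155 mm ahead of it; y points along the fingers, x is the direction in which the jaws open and shut, and the axes are right-handed (so a half turn about y gives the same grasp; the last joint's range is limited). The gripper opens to 85 mm and grips with 20 to 120 N. Pads are 22 mm wide; open, the fingers measure 114 mm over their backs; the gripper's body (76 mm by 85 mm) begins 54 mm behind the grasp point. The pads swing forward as they close: fully open they stand 13 mm farther back than shut.
Start: joints at [-1.388, 0.276, 1.505, -0, 1.361, -0.121], TCP at [0.172, -0.549, 0.405] pointing down, gripper open.
Joint ranges: [-2.89, 2.89], [-0.75, 2.08], [0.22, 2.7], [-1.18, 4.32], [0.11, 2.71], [-2.7, 2.7]. Speed limits (rad/s): [2.57, 2.57, 3.14, 3.14, 3.14, 3.14].

### API

Orientations are given as a unit quaternion [w, x, y, z].
In Python, from rig import manip, vision, ticket gives the robot as it stands.
- The arm moves only by the tool arm_command, never from a script. Its argument "increments" is one flat list of numbers, 7 for each row, row after row: the turn, a rotation vector about the tool's x, y, z in rad, then the shift along the tool's x, y, z in cm, then the closure, from 0 (fully open) to 1 (shut). In form: [wx, wy, wz, tx, ty, tz, hand, wx, wy, wz, tx, ty, tz, hand, ...]. A call has 1 to 8 rows; each row shifts and turns the commanded pose from where the row before left it, along the tool's axes as they then stand; what a row does not reach is not made up. A row lasts 1/8 s, in which the tool goes at most 62.5 mm and 10.7 degrees, less where a joint would pass 70% of its speed; a pose out of reach is approached as far as the arm can. A call is refused whole if a number of a shift passes 6.25 or a number of a turn 0.188, either way. A call with a gripper value outside its range is refused whole. The fingers move at their own pace and stop on an object; "grip_force" is the grip in N (left out, the last holds). Time passes only in rows, so rows that do not move let the fingers close. It gives the time, the measured TCP pose, the force and the opening at its end, in the units of the state.
- manip.get_state(): the state, without advancing time (a new reading comes with each control period).
- vision.get_image(name): name is "scene" or "top"; returns the picture (480x640x3 uint8, red, green, blue); there is no depth.
- vision.camera_params(name): a dict with "vfov" (degrees; the focal length in pixels is half the picture's height over the tangent of half this angle, whatever the lens; pixels are square), "cx", "cy" (the principal point, pixels), "R" (3x3) and "t" (3): a world point X has camera coordinates R X + t. Camera axes: x right, y down, z forward; pixel columns grow to the right and rows downward; lengths in m; the calibration is good to about 2 mm. A picture is of the moment at which its call begins. camera_params takes no time and is no camera call.
- ticket.sign_off(): hands the job in, once; it reports no verdict.
The state is a dict: "clock": time; "qpos": joint angles; "qd": joint speeds; "effort": joint torques, N m; "position": TCP position; "ee_rot": TCP orientation; "contact_force": force on the tool from outside, world axes, zero at the start; "moment": the same for the moment, N m; "width": finger opening in m.
Only numpy, scipy, OpenCV 4.12 (cv2) and the standard library are available. Lean on these libraries where they do the work, as an engineer would, in place of code of your own. Each camera call takes 0.05 s, during which the arm holds its last target.

## Working session

There is one attempt and no reset: what is moved stays moved. The work goes in short steps, Python scripts to look and compute and a tool call to move; the robot and the scene stay as the last step left them, time stands still between calls to the robot, and variables do not carry over. Pictures are saved under pics/ and viewed, and the job is handed in when it is done.

Besides the shell and the picture viewer there is one more tool, called after ">>>" in YAML: its name, and indented under it one key for each argument. arm_command: Moves the arm, as the interface text tells. Its arguments: {"type":"object","properties":{"increments":{"type":"array"},"grip_force":{"type":"number"}},"required":["increments"]}

```bash
ls; mkdir -p pics; python3 - <<'E'
from rig import manip, vision
import cv2
for n in("scene","top"):
    im=vision.get_image(n); cv2.imwrite(f"pics/{n}0.png",im[:,:,::-1]); print(vision.camera_params(n))
print(manip.get_state())
E
```

```text
pics
{'vfov': 51.96456252770527, 'cx': 320.8737925975521, 'cy': 236.71562167259555, 'R': array([[ 0.49597108,  0.86822978, -0.01377484],
       [ 0.70984438, -0.41452912, -0.56946165],
       [-0.50013363,  0.27265852, -0.82190248]]), 't': array([-0.24780673, -0.37478195,  1.18271575])}
{'vfov': 53.22325881051738, 'cx': 326.77492399515234, 'cy': 238.26715294226943, 'R': array([[ 1.79785318e-02, -9.99838277e-01, -4.37451552e-04],
       [-9.93306045e-01, -1.78111381e-02, -1.14130908e-01],
       [ 1.14104659e-01,  2.48642943e-03, -9.93465623e-01]]), 't': array([-0.03662026,  0.62098845,  0.97663457])}
{'clock': 0.1, 'qpos': array([-1.38795715e+00,  2.76564509e-01,  1.50600462e+00,  1.99556105e-05,
        1.36069008e+00, -1.21002518e-01]), 'qd': array([-0.00040845, -0.00071343, -0.00262713,  0.00186794,  0.00028719,
       -0.00164713]), 'effort': array([ 1.68978928e-03, -4.17698157e+01, -2.46404564e+01, -1.65060437e-04,
        5.75768208e-03,  3.10531948e-05]), 'position': array([ 0.17199812, -0.5484889 ,  0.40390805]), 'ee_rot': array([ 0.57031718, -0.56950001,  0.41899817, -0.41814899]), 'contact_force': array([ 0.62901437, -0.3088801 , -0.15946714]), 'moment': array([-0.00142255, -0.00356558,  0.0337847 ]), 'width': 0.08521512566109045}
```

View pics/scene0.png

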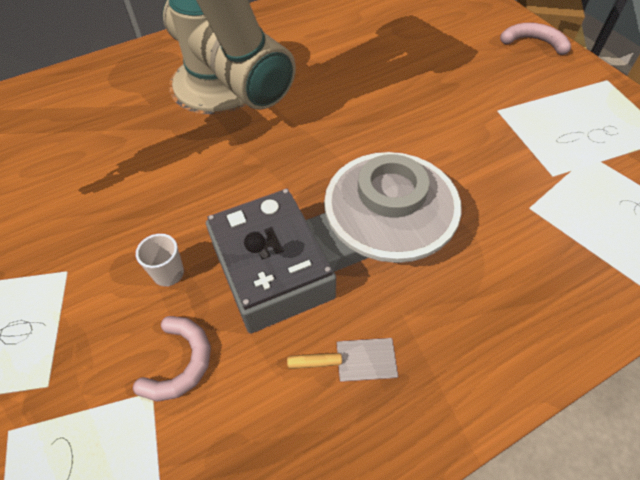

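View pics/top0.png

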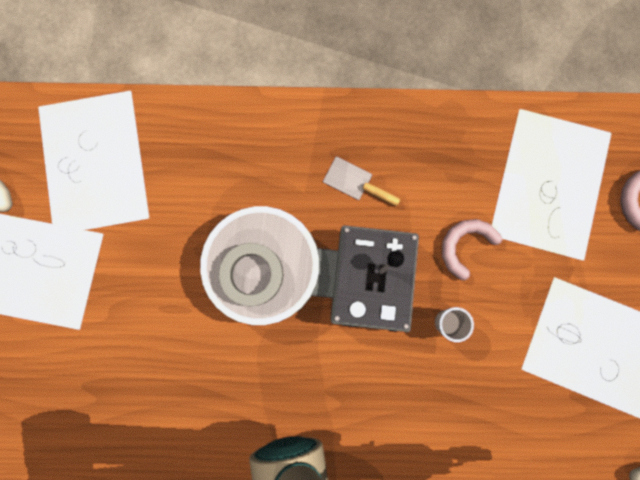

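The round tag is on the near-left slot, at about (358,310) in the top view. The knob is on the right at about (396,258), in the far half. I'll enlarge both views.

```bash
python3 - <<'E'
import cv2
a=cv2.imread("pics/top0.png")[220:340,320:430]; b=cv2.imread("pics/scene0.png")[180:330,200:345]
cv2.imwrite("pics/topc.png",cv2.resize(a,None,fx=5,fy=5,interpolation=2)); cv2.imwrite("pics/scenec.png",cv2.resize(b,None,fx=4,fy=4,interpolation=2))
E
```

```text
(no output)
```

View pics/topc.png

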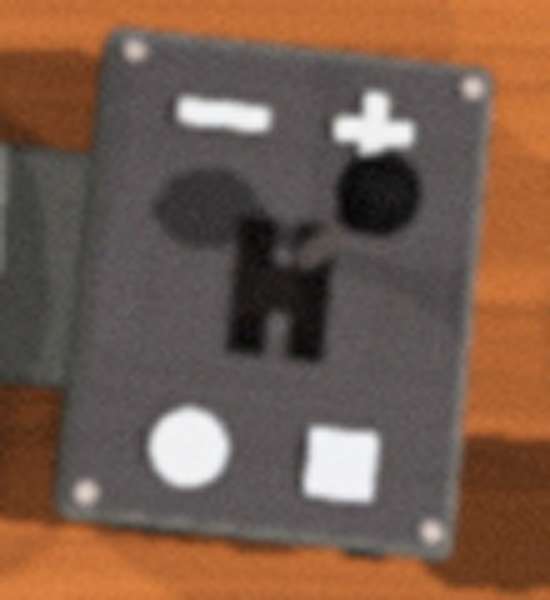

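View pics/scenec.png

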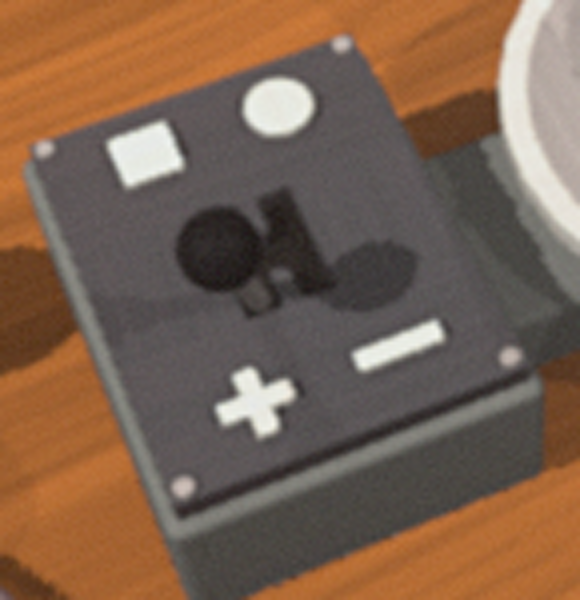

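```bash
cat > h.py <<'E'
import numpy as np, cv2
from rig import manip, vision
from scipy.optimize import least_squares
from scipy.spatial.transform import Rotation as Rn
def cam(n):
    p=vision.camera_params(n); f=240/np.tan(np.radians(p['vfov'])/2)
    return p['R'],p['t'],f,p['cx'],p['cy']
def proj(n,X):
    R,t,f,cx,cy=cam(n); c=np.atleast_2d(X)@R.T+t
    return np.c_[f*c[:,0]/c[:,2]+cx, f*c[:,1]/c[:,2]+cy]
def drive2w(p,P):
    c,s=np.cos(p[2]),np.sin(p[2]); P=np.atleast_2d(P)
    return np.c_[p[0]+c*P[:,0]-s*P[:,1],p[1]+s*P[:,0]+c*P[:,1],P[:,2]]
def knobd(al,ac):
    v=np.array([np.tan(al),np.tan(ac),1.]); v/=np.linalg.norm(v); return np.array([0,0,.028])+.135*v
E
python3 - <<'E'
from h import *
tt=np.array([[224,114],[374,124],[189,447],[341,464],[378,193]])/5+[320-.4,220-.4]
ts=np.array([[399,346],[256,402],[279,107],[145,155],[219,249]])/4+[200-.375,180-.375]
T=np.array([[.066,.03,.0945],[.066,-.03,.0945],[-.066,.03,.0945],[-.066,-.03,.0945]])
def r(p,b=0):
    W=drive2w(p,T); k=drive2w(p,knobd(p[3],p[4])); W=np.r_[W,k]
    return np.r_[(proj("top",W)-tt).ravel(),(proj("scene",W)-ts).ravel()]
s=least_squares(r,[.5,-.1,0,.1,-.19]); print(s.x.round(4)); print(s.fun.reshape(-1,2).round(1))
print(drive2w(s.x,knobd(*s.x[3:])),drive2w(s.x,[-.066,.03,.0945]))
st=manip.get_state(); print(Rn.from_quat(st['ee_rot'],scalar_first=True).as_matrix().round(3))
E
```

```text
[ 0.541  -0.1241 -0.0914  0.2687 -0.1999]
[[-0.1 -0.8]
 [-0.1  0.5]
 [ 0.1 -0.7]
 [ 0.2 -0.7]
 [-0.  -0.4]
 [-0.1 -0.4]
 [-0.1 -0.3]
 [-0.3 -0.5]
 [-0.1 -0.6]
 [-0.2 -0.3]]
[[ 0.57366001 -0.15307487  0.15574018]] [[ 0.47800453 -0.08818933  0.0945    ]]
[[ 0.299 -0.     0.954]
 [-0.954  0.002  0.299]
 [-0.002 -1.     0.   ]]
```

Fit is within 1 px: along ≈ 0.27, across ≈ -0.20, drive yaw ≈ -0.091. I'll shut the fingers into a poker, turn square to the drive, and go round to the far side of the knob.

>>> arm_command:
  increments: [0, 0.131, 0, 0, 0, 0, 1, 0, 0.131, 0, 0, 0, 0, 1, 0, 0.132, 0, 0, 0, 0, 1, 0, 0, 0, -3.5, 0, 3.5, 1, 0, 0, 0, -3.5, 0, 3.5, 1, 0, 0, 0, -3.5, 0, 3.5, 1, 0, 0, 0, -3.5, 0, 3.5, 1, 0, 0, 0, -3.5, 0, 3.5, 1]
  grip_force: 30

```text
clock: 1.1
position: [0.363, -0.3889, 0.4044]
ee_rot: [0.477, -0.477, 0.522, -0.522]
contact_force: [0.8, -0.7, 0.5]
width: -0.0
```

>>> arm_command:
  increments: [0, 0, 0, -3.5, 0, 3.5, 1, 0, 0, 0, -3.5, 0, 3.5, 1, 0, 0, 0, -3.5, 0, 3.5, 1, 0, 0, 0, -3.5, 0, 3.5, 1, 0, 0, 0, -3.5, 0, 3.5, 1, 0, 0, 0, -3.5, 0, 3.5, 1, 0, 0, 0, 0, 0, 0, 1]

```text
clock: 1.98
position: [0.5922, -0.1975, 0.4037]
ee_rot: [0.478, -0.478, 0.521, -0.521]
contact_force: [0.4, -0.2, 0.4]
width: 0.0001
```

```bash
cat >> h.py <<'E'
DP=np.array([.541,-.1241,-.0914])
def where():
    st=manip.get_state(); M=Rn.from_quat(st['ee_rot'],scalar_first=True).as_matrix()
    c,s=np.cos(DP[2]),np.sin(DP[2]); d=np.array(st['position'][:2])-DP[:2]
    print("t",st['clock'],"tip drive mm",(1e3*(c*d[0]+s*d[1])).round(1),(1e3*(-s*d[0]+c*d[1])).round(1),"tipz",(1e3*(st['position'][2]-.173)).round(1),"F",st['contact_force'].round(1),"w",st['width'])
    D=np.array([[c,-s,0],[s,c,0],[0,0,1]]); print((D.T@M).round(3).tolist(),st['qpos'].round(2))
E
python3 -c "
from h import *
where()"
```

```text
t 1.975 tip drive mm 57.7 -68.5 tipz 230.7 F [ 0.4 -0.2  0.4] w 0.0001434978050370813
[[0.005, -0.0, 1.0], [-1.0, 0.001, 0.005], [-0.001, -1.0, -0.0]] [-0.43  0.35  1.4   0.    1.4   1.22]
```

>>> arm_command:
  increments: [0, 0, 0, -2.1, 0, 1.6, 1, 0, 0, 0, -2.1, 0, 1.8, 1, 0, 0, 0, 0, 3.2, 0, 1, 0, 0, 0, 0, 3.2, 0, 1, 0, 0, 0, 0, 3.0, 0, 1, 0, 0, 0, 0, 0, 0, 1]

```text
clock: 2.72
position: [0.6262, -0.1615, 0.3078]
ee_rot: [0.475, -0.478, 0.524, -0.52]
contact_force: [0.5, -0.1, 1.0]
width: 0.0
```

```bash
python3 -c "
from h import *
where()
a=vision.get_image('scene');cv2.imwrite('pics/s1.png',cv2.resize(a[150:350,180:400],None,fx=3,fy=3)[:,:,::-1])
b=vision.get_image('top');cv2.imwrite('pics/t1.png',cv2.resize(b[200:350,300:450],None,fx=4,fy=4)[:,:,::-1])"
```

```text
t 2.725 tip drive mm 88.2 -29.5 tipz 134.8 F [ 0.5 -0.1  1. ] w 4.4812610133446686e-05
[[0.0, -0.007, 1.0], [-1.0, 0.001, 0.0], [-0.001, -1.0, -0.007]] [-0.36  0.45  1.49 -0.    1.22  1.3 ]
```

View pics/s1.png

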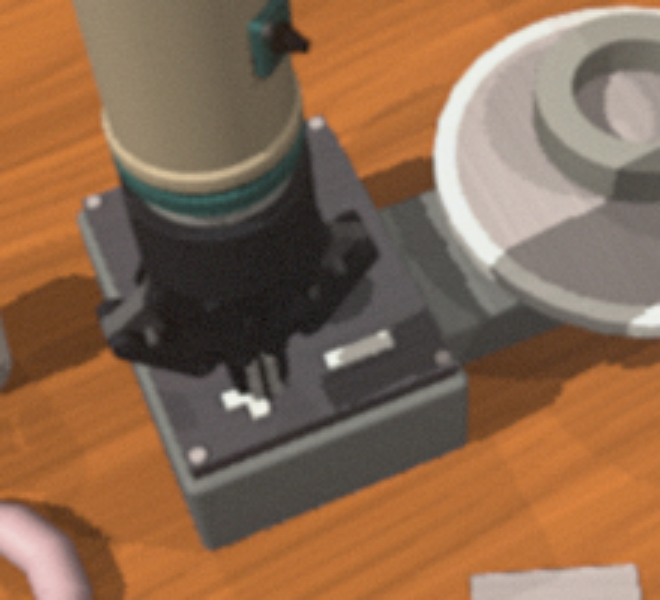

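View pics/t1.png

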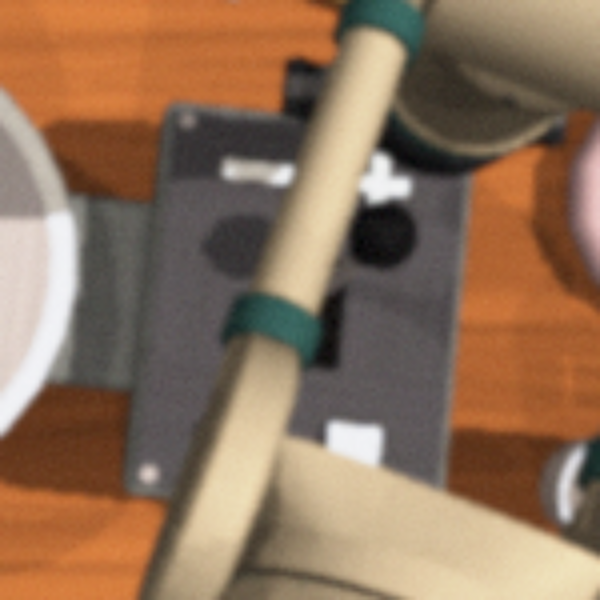

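The fingers stand behind the knob, on the far side, and the knob has not moved. Now I'll push towards the robot along the right slot.

>>> arm_command:
  increments: [0, 0, 0, 0, 0, -1.0, 1, 0, 0, 0, 0, 0, -1.0, 1, 0, 0, 0, 0, 0, -1.0, 1, 0, 0, 0, 0, 0, -0.8, 1, 0, 0, 0, 0, 0, 0, 1]

```text
clock: 3.45
position: [0.5893, -0.1577, 0.3112]
ee_rot: [-0.477, 0.477, -0.522, 0.522]
contact_force: [-0.2, -0.9, 0.3]
width: -0.0001
```

```bash
python3 -c "
from h import *
where()
b=vision.get_image('top');cv2.imwrite('pics/t2.png',cv2.resize(b[200:350,300:450],None,fx=4,fy=4)[:,:,::-1])"
```

```text
t 3.45 tip drive mm 51.1 -29.0 tipz 138.2 F [-0.2 -0.9  0.3] w -5.645313230081579e-05
[[0.001, 0.0, 1.0], [-1.0, -0.0, 0.001], [0.0, -1.0, 0.0]] [-0.38  0.39  1.57 -0.    1.18  1.29]
```

View pics/t2.png

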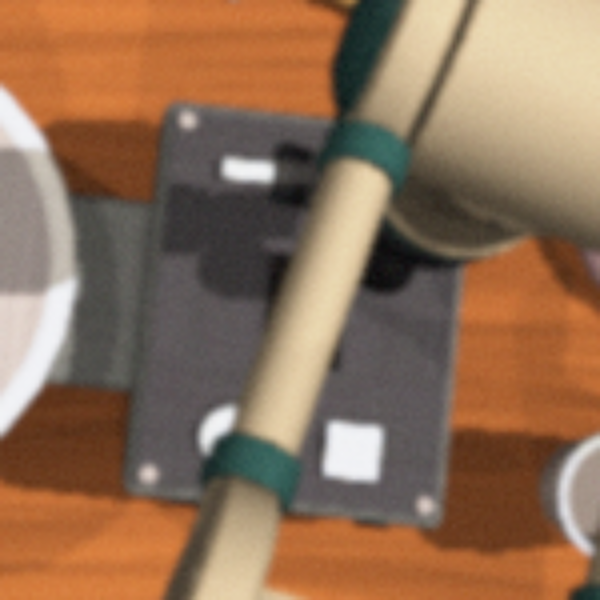

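The knob's lower edge moved about 6 px (11 mm), which fits a finger-to-knob offset of about 27 mm. I'll continue 24 mm to the cross slot.

>>> arm_command:
  increments: [0, 0, 0, 0, 0, -0.6, 1, 0, 0, 0, 0, 0, -0.6, 1, 0, 0, 0, 0, 0, -0.6, 1, 0, 0, 0, 0, 0, -0.6, 1, 0, 0, 0, 0, 0, 0, 1]

```text
clock: 4.12
position: [0.5653, -0.1554, 0.3106]
ee_rot: [0.477, -0.477, 0.522, -0.522]
contact_force: [0.4, 0.9, 0.5]
width: 0.0002
```

```bash
python3 -c "
from h import *
where()"
```

```text
t 4.125 tip drive mm 27.0 -29.0 tipz 137.6 F [0.4 0.9 0.5] w 0.00019455840835833733
[[0.001, -0.001, 1.0], [-1.0, 0.0, 0.001], [-0.0, -1.0, -0.001]] [-0.39  0.36  1.63 -0.    1.16  1.27]
```

>>> arm_command:
  increments: [0, 0, 0, 0, 0, 2.0, 1, 0, 0, 0, 0, 0, 2.0, 1, 0, 0, 0, 2.5, 0, 0, 1, 0, 0, 0, 2.5, 0, 0, 1, 0, 0, 0, 1.5, 0, 0, 1, 0, 0, 0, 0, 0, 0, 1]

```text
clock: 4.88
position: [0.5996, -0.2252, 0.3106]
ee_rot: [0.476, -0.476, 0.523, -0.522]
contact_force: [-0.0, 0.7, 0.1]
width: -0.0001
```

```bash
python3 -c "
from h import *
where()
for al in (-.08,0,.08): print(al,proj('top',drive2w(DP,knobd(al,-.2))),proj('scene',drive2w(DP,knobd(al,-.2))))
a=vision.get_image('scene');cv2.imwrite('pics/s3.png',cv2.resize(a[150:350,180:400],None,fx=3,fy=3)[:,:,::-1])
b=vision.get_image('top');cv2.imwrite('pics/t3.png',cv2.resize(b[200:350,300:450],None,fx=4,fy=4)[:,:,::-1])"
```

```text
t 4.875 tip drive mm 67.6 -95.4 tipz 137.6 F [-0.   0.7  0.1] w -0.00013852822044056442
[[-0.001, -0.0, 1.0], [-1.0, 0.0, -0.001], [-0.0, -1.0, -0.0]] [-0.47  0.43  1.5   0.    1.21  1.2 ]
-0.08 [[393.65746564 282.42894753]] [[242.91841975 217.61989483]]
0 [[394.27104786 276.67396168]] [[245.16167564 222.57066934]]
0.08 [[394.73185975 270.94010111]] [[247.6192503  227.88115903]]
```

View pics/s3.png

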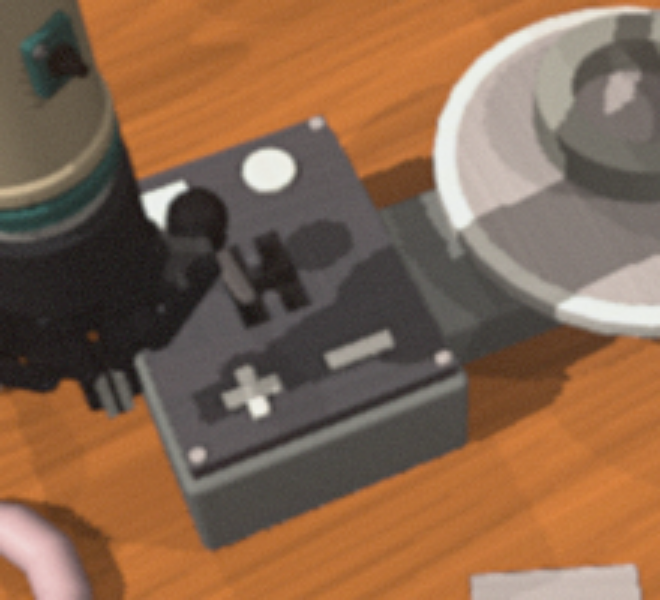

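View pics/t3.png

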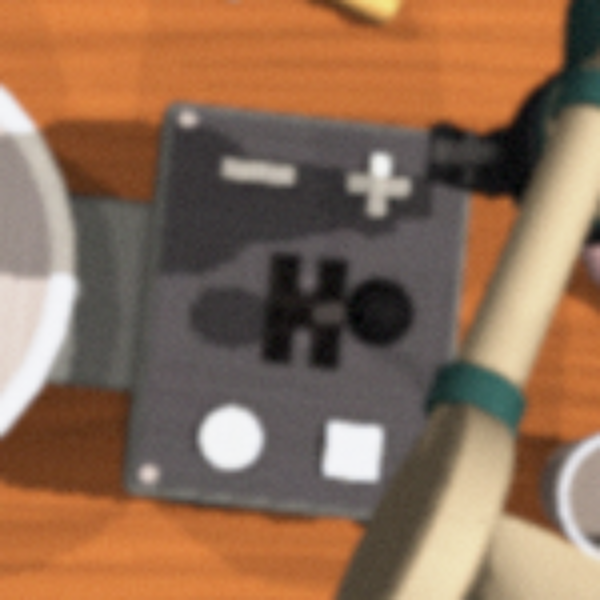

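The knob is at about (395,278) in the top view and (245.6,222.3) in the scene view, so along ≈ 0 and it stands in the cross slot. Next I'll push it left from the right side.

>>> arm_command:
  increments: [0, 0, 0, 0, 0, -2.3, 1, 0, 0, 0, 0, 0, -2.3, 1, 0, 0, 0, 0, 0, -2.2, 1, 0, 0, 0, -1.5, 0, 0, 1, 0, 0, 0, -1.5, 0, 0, 1, 0, 0, 0, -0.6, 0, 0, 1, 0, 0, 0, -0.6, 0, 0, 1, 0, 0, 0, 0, 0, 0, 1]

```text
clock: 5.98
position: [0.5365, -0.1755, 0.3107]
ee_rot: [-0.477, 0.477, -0.522, 0.522]
contact_force: [-0.2, -0.8, -0.1]
width: 0.0005
```

>>> arm_command:
  increments: [0, 0, 0, -0.6, 0, 0, 1, 0, 0, 0, -0.6, 0, 0, 1, 0, 0, 0, -0.6, 0, 0, 1, 0, 0, 0, -0.6, 0, 0, 1, 0, 0, 0, -0.6, 0, 0, 1, 0, 0, 0, 0, 0, 0, 1]

```text
clock: 6.72
position: [0.5387, -0.1454, 0.3106]
ee_rot: [0.477, -0.477, 0.522, -0.522]
contact_force: [-0.3, 0.5, 0.4]
width: -0.0002
```

```bash
python3 -c "
from h import *
where()
for ac in (.0,.1,.21): print(ac,proj('top',drive2w(DP,knobd(0,ac))),proj('scene',drive2w(DP,knobd(0,ac))))
a=vision.get_image('scene');cv2.imwrite('pics/s4.png',cv2.resize(a[150:350,180:400],None,fx=3,fy=3)[:,:,::-1])
b=vision.get_image('top');cv2.imwrite('pics/t4.png',cv2.resize(b[200:350,300:450],None,fx=4,fy=4)[:,:,::-1])"
```

```text
t 6.725 tip drive mm -0.4 -21.4 tipz 137.6 F [-0.3  0.5  0.4] w -0.00017353694148020105
[[0.002, -0.0, 1.0], [-1.0, 0.001, 0.002], [-0.001, -1.0, -0.0]] [-0.39  0.32  1.69  0.    1.13  1.27]
0.0 [[379.87313309 275.01849499]] [[261.67371829 215.45461273]]
0.1 [[372.5043619  274.22716755]] [[270.03882968 212.72157125]]
0.21 [[364.43664837 273.40293815]] [[279.13487475 210.4032899 ]]
```

View pics/s4.png

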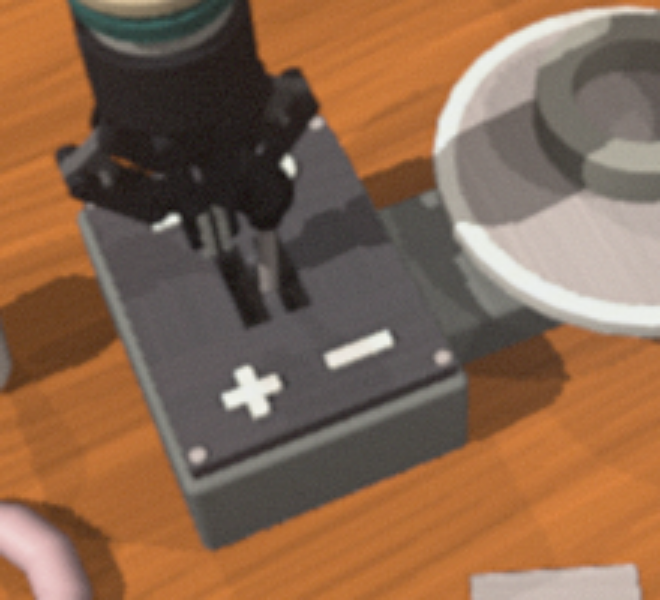

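View pics/t4.png

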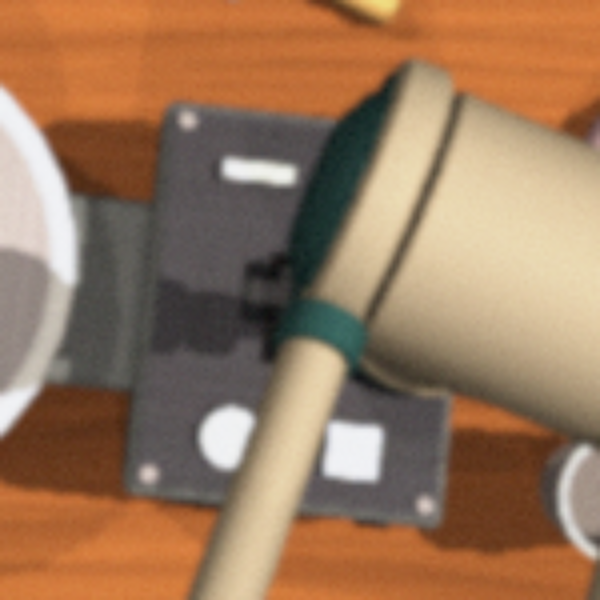

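The knob sits just left of the gate's middle (scene ≈ (268,216), across ≈ 0.07). I'll continue to the left side.

>>> arm_command:
  increments: [0, 0, 0, -0.6, 0, 0, 1, 0, 0, 0, -0.6, 0, 0, 1, 0, 0, 0, -0.5, 0, 0, 1, 0, 0, 0, 0, 0, 0, 1]

```text
clock: 7.32
position: [0.5403, -0.1286, 0.3106]
ee_rot: [0.477, -0.477, 0.522, -0.522]
contact_force: [0.7, -0.2, 0.1]
width: 0.0001
```

>>> arm_command:
  increments: [0, 0, 0, 3.0, 0, 0, 1, 0, 0, 0, 4.0, 0, 0, 1, 0, 0, 0, 3.0, 0, 0, 1, 0, 0, 0, 0, 0, 0, 1]

```text
clock: 7.82
position: [0.5312, -0.2306, 0.3106]
ee_rot: [-0.476, 0.476, -0.522, 0.523]
contact_force: [0.3, 0.8, -0.6]
width: -0.0001
```

```bash
python3 -c "
from h import *
where()
a=vision.get_image('scene');cv2.imwrite('pics/s5.png',cv2.resize(a[150:350,180:400],None,fx=3,fy=3)[:,:,::-1])
b=vision.get_image('top');cv2.imwrite('pics/t5.png',cv2.resize(b[200:350,300:450],None,fx=4,fy=4)[:,:,::-1])"
```

```text
t 7.825 tip drive mm -0.0 -106.9 tipz 137.6 F [ 0.3  0.8 -0.6] w -0.00012227277972818315
[[-0.002, 0.0, 1.0], [-1.0, -0.0, -0.002], [0.0, -1.0, 0.0]] [-0.53  0.35  1.64 -0.    1.15  1.13]
```

View pics/s5.png

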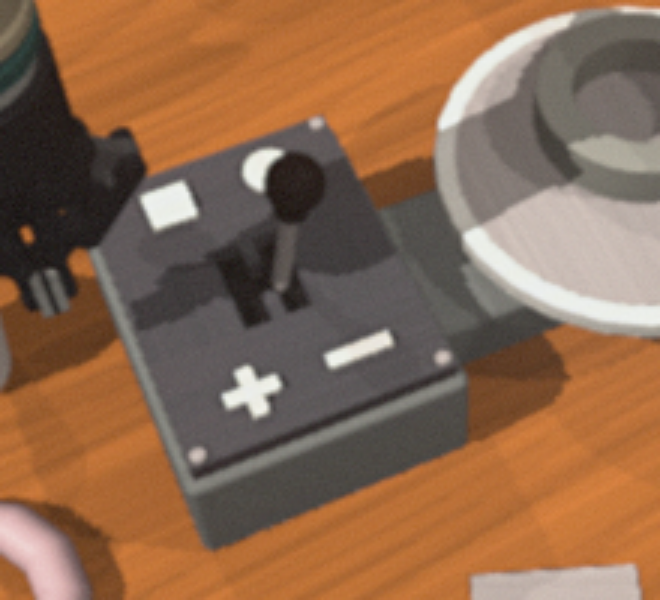

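View pics/t5.png

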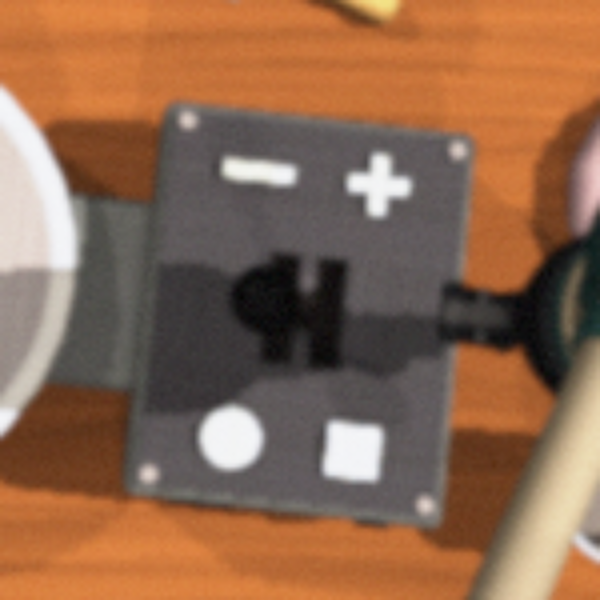

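The knob is now left, at scene (278,212) and top (365.5,274.6): across ≈ 0.195, along ≈ 0. I'll go round the far side and pull it home towards the robot.

>>> arm_command:
  increments: [0, 0, 0, 0, 0, 3.5, 1, 0, 0, 0, 0, 0, 3.5, 1, 0, 0, 0, -4.5, 0, 0, 1, 0, 0, 0, -4.5, 0, 0, 1, 0, 0, 0, -4.4, 0, 0, 1, 0, 0, 0, 0, 0, 0, 1]

```text
clock: 8.68
position: [0.6128, -0.0972, 0.3108]
ee_rot: [0.479, -0.478, 0.521, -0.52]
contact_force: [0.1, -1.3, 0.2]
width: 0.0001
```

```bash
python3 -c "
from h import *
where()"
```

```text
t 8.675 tip drive mm 69.1 33.3 tipz 137.8 F [ 0.1 -1.3  0.2] w 8.329798365621845e-05
[[0.006, -0.001, 1.0], [-1.0, 0.002, 0.006], [-0.002, -1.0, -0.001]] [-0.27  0.41  1.55  0.    1.19  1.39]
```

>>> arm_command:
  increments: [0, 0, 0, 0, 0, -1.8, 1, 0, 0, 0, 0, 0, -1.6, 1, 0, 0, 0, 0, 0, -0.8, 1, 0, 0, 0, 0, 0, -0.8, 1, 0, 0, 0, 0, 0, -0.8, 1, 0, 0, 0, 0, 0, -0.8, 1, 0, 0, 0, 0, 0, 0, 1]

```text
clock: 9.55
position: [0.5466, -0.0957, 0.3106]
ee_rot: [0.477, -0.477, 0.522, -0.522]
contact_force: [0.2, 0.3, -0.3]
width: 0.0002
```

```bash
python3 -c "
from h import *
where()
a=vision.get_image('scene');cv2.imwrite('pics/s6.png',cv2.resize(a[150:350,180:400],None,fx=3,fy=3)[:,:,::-1])"
```

```text
t 9.55 tip drive mm 3.0 28.8 tipz 137.6 F [ 0.2  0.3 -0.3] w 0.00018484388643074458
[[0.001, -0.001, 1.0], [-1.0, -0.0, 0.001], [0.0, -1.0, -0.001]] [-0.3   0.32  1.69 -0.    1.13  1.36]
```

View pics/s6.png

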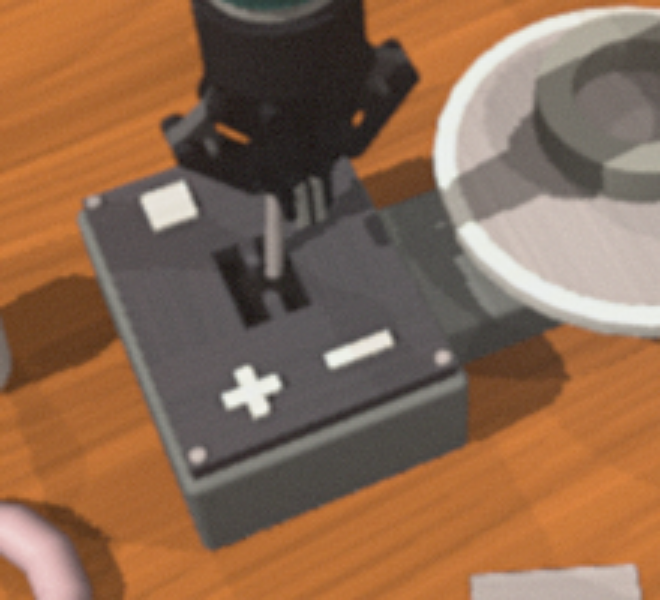

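The stem has moved towards the robot along the left slot. I'll finish the push in small steps and watch the force.

>>> arm_command:
  increments: [0, 0, 0, 0, 0, -0.6, 1, 0, 0, 0, 0, 0, -0.5, 1, 0, 0, 0, 0, 0, -0.4, 1, 0, 0, 0, 0, 0, 0, 1]

```text
clock: 10.1
position: [0.532, -0.0942, 0.3107]
ee_rot: [0.477, -0.477, 0.522, -0.522]
contact_force: [0.7, 0.1, -0.6]
width: -0.0003
```

>>> arm_command:
  increments: [0, 0, 0, 0, 0, -0.2, 1, 0, 0, 0, 0, 0, 0, 1]

```text
clock: 10.35
position: [0.5304, -0.0941, 0.3107]
ee_rot: [-0.477, 0.477, -0.522, 0.522]
contact_force: [0.8, -0.4, -0.8]
width: 0.0003
```

```bash
python3 -c "
from h import *
where()"
```

```text
t 10.35 tip drive mm -13.3 28.9 tipz 137.7 F [ 0.8 -0.4 -0.8] w 0.0003067845753214409
[[0.001, 0.0, 1.0], [-1.0, -0.0, 0.001], [0.0, -1.0, 0.0]] [-0.3   0.29  1.73 -0.    1.12  1.36]
```

>>> arm_command:
  increments: [0, 0, 0, 0, 0, -0.15, 1, 0, 0, 0, 0, 0, 0, 1]

```text
clock: 10.6
position: [0.5289, -0.094, 0.3107]
ee_rot: [-0.477, 0.477, -0.522, 0.522]
contact_force: [0.1, -0.2, -0.9]
width: -0.0
```

>>> arm_command:
  increments: [0, 0, 0, 0, 0, -0.15, 1, 0, 0, 0, 0, 0, 0, 1]

```text
clock: 10.85
position: [0.5274, -0.0939, 0.3107]
ee_rot: [-0.477, 0.477, -0.522, 0.522]
contact_force: [0.7, -0.5, -0.9]
width: -0.0
```

>>> arm_command:
  increments: [0, 0, 0, 0, 0, -0.15, 1, 0, 0, 0, 0, 0, 0, 1]

```text
clock: 11.1
position: [0.5264, -0.0938, 0.3108]
ee_rot: [-0.477, 0.477, -0.522, 0.523]
contact_force: [2.8, -1.2, -2.7]
width: 0.0
```

>>> arm_command:
  increments: [0, 0, 0, 0, 0, -0.15, 1, 0, 0, 0, 0, 0, 0, 1]

```text
clock: 11.35
position: [0.5254, -0.0938, 0.3107]
ee_rot: [-0.478, 0.476, -0.521, 0.523]
contact_force: [5.8, -1.5, -4.8]
width: -0.0001
```

```bash
python3 -c "
from h import *
where()
for al in (-.285,-.32): print(al,proj('top',drive2w(DP,knobd(al,.2))),proj('scene',drive2w(DP,knobd(al,.2))))
a=vision.get_image('scene');cv2.imwrite('pics/s7.png',cv2.resize(a[150:350,180:400],None,fx=3,fy=3)[:,:,::-1])
b=vision.get_image('top');cv2.imwrite('pics/t7.png',cv2.resize(b[200:350,300:450],None,fx=4,fy=4)[:,:,::-1])"
```

```text
t 11.35 tip drive mm -18.3 28.8 tipz 137.7 F [ 5.8 -1.5 -4.8] w -5.821166694708948e-05
[[0.001, 0.003, 1.0], [-1.0, -0.0, 0.001], [0.0, -1.0, 0.003]] [-0.31  0.28  1.74  0.    1.11  1.35]
-0.285 [[363.47802309 293.84977113]] [[269.24376503 195.8541886 ]]
-0.32 [[363.32650584 296.28339556]] [[268.1583591  194.47799101]]
```

View pics/s7.png

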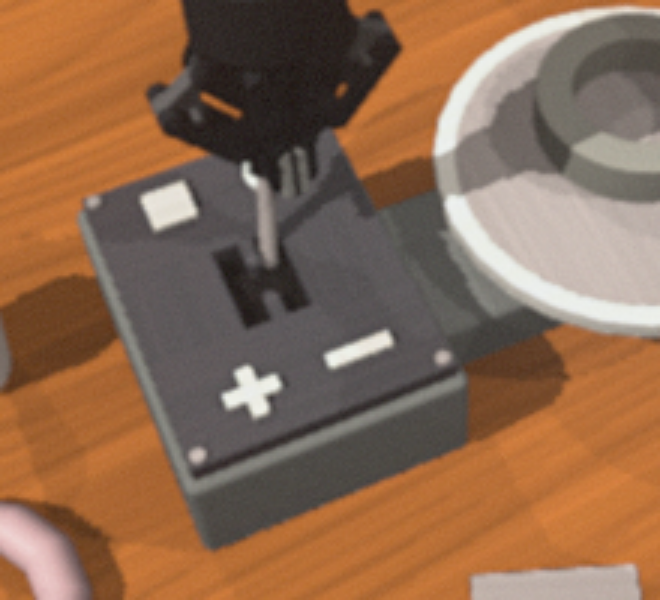

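View pics/t7.png

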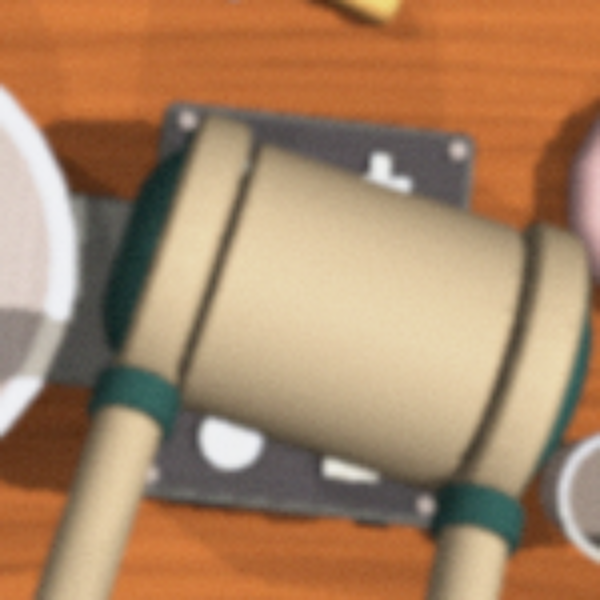

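The force rises to about 6 N at a finger x of -18 mm, so the lever has reached its stop. I'll back off towards far +x, move right clear of the view, and check.

>>> arm_command:
  increments: [0, 0, 0, 0, 0, 2.5, 1, 0, 0, 0, 0, 0, 4.0, 1, 0, 0, 0, 0, -5, 2, 1, 0, 0, 0, 0, -5, 0, 1, 0, 0, 0, 5, 0, 0, 1, 0, 0, 0, 6, 0, 0, 1, 0, 0, 0, 6, 0, 0, 1, 0, 0, 0, 3, 0, 0, 1]

```text
clock: 12.45
position: [0.5896, -0.3031, 0.4103]
ee_rot: [0.476, -0.477, 0.523, -0.522]
contact_force: [0.6, 0.4, 0.6]
width: -0.0002
```

```bash
python3 -c "
from h import *
where()
a=vision.get_image('scene');cv2.imwrite('pics/s8.png',cv2.resize(a[150:350,180:400],None,fx=3,fy=3)[:,:,::-1])
b=vision.get_image('top');cv2.imwrite('pics/t8.png',cv2.resize(b[200:350,300:450],None,fx=4,fy=4)[:,:,::-1])"
```

```text
t 12.45 tip drive mm 64.8 -173.9 tipz 237.3 F [0.6 0.4 0.6] w -0.00016965814003951391
[[-0.001, -0.003, 1.0], [-1.0, -0.0, -0.001], [0.0, -1.0, -0.003]] [-0.58  0.41  1.29 -0.    1.45  1.08]
```

View pics/s8.png

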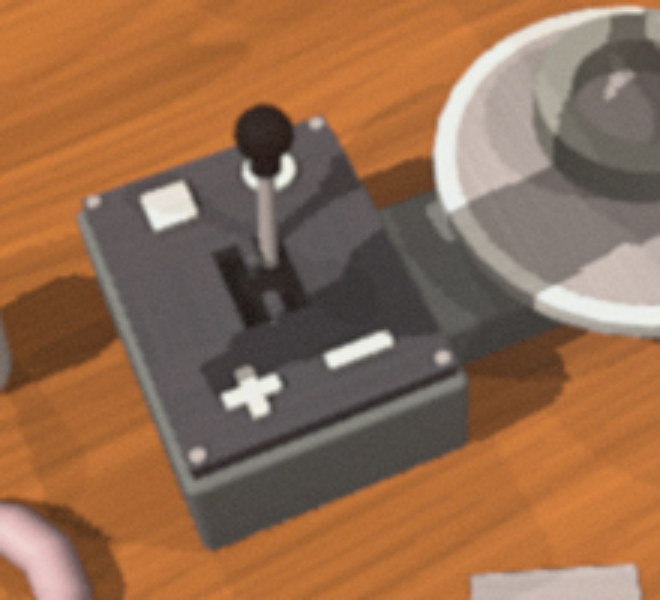

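View pics/t8.png

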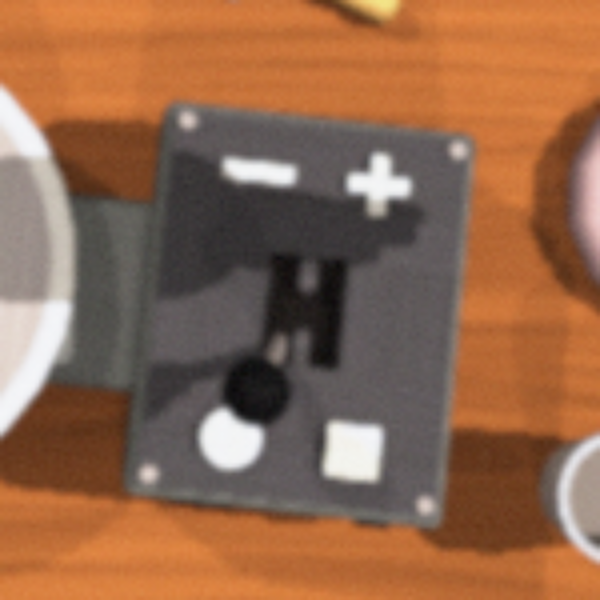

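The knob is at top (363.9,296.9) and scene (267.7,193.7). For along = -0.32 the prediction is (363.3,296.3) and (268.2,194.5), so the lever is fully home. I'll let the arm settle, check the bystanders, and sign off.

>>> arm_command:
  increments: [0, 0, 0, 0, 0, 0, 1, 0, 0, 0, 0, 0, 0, 1, 0, 0, 0, 0, 0, 0, 1]

```text
clock: 12.92
position: [0.5912, -0.2991, 0.411]
ee_rot: [0.477, -0.477, 0.522, -0.522]
contact_force: [-0.2, -0.3, 0.1]
width: -0.0001
```

```bash
python3 -c "
from h import *
where()
cv2.imwrite('pics/s9.png',vision.get_image('scene')[:,:,::-1])"
```

```text
t 12.925 tip drive mm 66.0 -169.7 tipz 238.0 F [-0.2 -0.3  0.1] w -0.00014374022173949257
[[0.003, -0.0, 1.0], [-1.0, 0.0, 0.003], [-0.0, -1.0, -0.0]] [-0.57  0.41  1.29  0.    1.44  1.09]
```

View pics/s9.png

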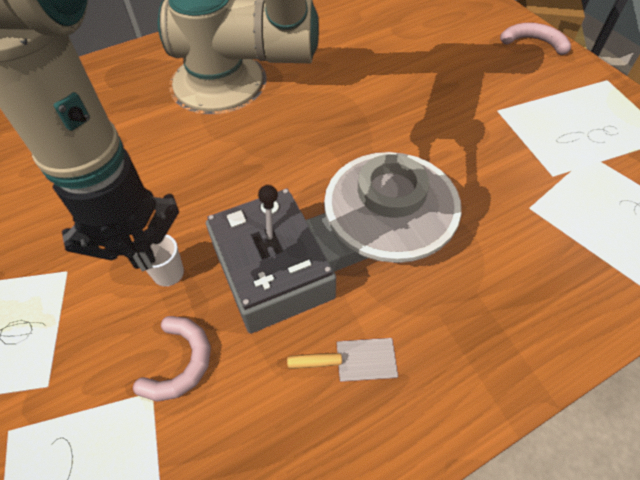

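The ring, bent form, cup and scraper are where they were in the first picture. The gripper is well above everything.

```bash
python3 -c "
from rig import ticket
print(ticket.sign_off())"
```

```text
the job is handed in; nothing more can be done
None
```

The lever is fully home in the near-left slot, the one with the round tag, and the job is handed in. I pushed it with the shut fingers, never gripping it: back along the right slot to the cross slot, left past the middle of the gate, then towards the robot until it met its stop.

- **Lever position:** with the arm clear, both cameras showed the knob within 1 px of where it should be at along = -0.32 and across ≈ +0.2. That puts it about 24 mm from the round tag.
- **Force:** the measured force rose to about 7–8 N in total as the lever met its stop.
- **At hand-in:** the gripper was clear and measured no contact force. In the last picture, judged by eye, the ring, bent form, cup and scraper were unmoved. The clock was at about 13 s of the 64 s allowed.

No check failed or disagreed.

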